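# Pack the red-capped sample tubes in the transport case

## Robot

A 6-joint arm with a two-finger parallel gripper is mounted at the origin on the work surface. World frame = base frame: x ahead of the robot, y to its left, z up, the work surface at z = 0. Lengths are in m, angles in rad, forces in N, time in s.
With the tool pointing down it reaches from about 0.25 to 0.775 m from the base axis. Payload 4 kg.
Tool frame: the origin (TCP) lies between the finger pads; the fingertips stand 25 mm ahead of it and the grasp point (between the pads) lies 6 mm ahead of it (robot.tip_reach is the z of the fingertips in the tool frame, in m); z points along the fingers, y is the line along which they close (so a half turn about z gives the same grasp; the last joint's range is limited). The gripper opens to 94 mm and grips with 3 to 60 N. Pads are 16 mm wide; open, the fingers measure 119 mm over their backs; the gripper's body (75 mm by 177 mm) begins 78 mm behind the grasp point.
Start: joints at [-0.103, 0.087, 1.371, -0, 1.684, -0.103], TCP at [0.55, -0, 0.231] pointing down, gripper open.
Joint ranges: [-3.1, 3.1], [-0.76, 2.03], [0.27, 2.55], [-1.08, 4.22], [0.17, 2.65], [-2.57, 2.57]. Speed limits (rad/s): [2.79, 2.79, 3.14, 3.14, 3.14, 3.14].

## Interface

Orientations are given as [roll, pitch, yaw] about the fixed x, y, z axes, in that order (R = Rz(yaw) Ry(pitch) Rx(roll)).
In Python, from bench import robot gives the robot as it stands. The module is installed in compiled form; this text tells all that it offers.
- The arm moves only by the shell command python3 -m handwheel 'ROWS'. ROWS is JSON, a list of rows, each a list of 3 entries, a list of its own where there are three numbers: the turn, a rotation vector about the world's x, y, z in units of 90 degrees (1.0 is 90 degrees), then the shift along the world's x, y, z in units of 0.05 m (1.0 is 0.05 m), then the closure, from 0 (fully open) to 1 (shut). A call has 1 to 5 rows; each row shifts and turns the commanded pose from where the row before left it; what a row does not reach is not made up. A row lasts 1/10 s, in which the tool goes at most 50 mm and 8.59 degrees, less where a joint would pass 70% of its speed; a pose out of reach is approached as far as the arm can. A call with a number of a shift or a turn outside -1 to 1 is refused whole. A call with a gripper value outside its range is refused whole. The fingers move at their own pace and stop on an object; the grip force is fixed at half the most. Time passes only in rows, so rows that do not move let the fingers close. It gives the time, the measured TCP pose, the force, the opening and the grip force at its end, in the units of the state.
- robot.get_obs(): the state, without advancing time (a new reading comes with each control period).
- robot.snapshot(name): name is "scene" or "side" or "wrist"; returns (picture, depth): 480x640x3 uint8, red, green, blue; 480x640 float32, m along the optical axis (not along the pixel's ray), 0 where there is no reading.
- robot.calibration(name): a dict with "mtx" (3x3 intrinsics, pixels), "extrinsics" (4x4, takes a point from camera to world coordinates); the wrist camera has in their place "hand_eye" (4x4, takes a point from camera to tool coordinates, whose origin is the TCP and whose axes are the flange's). Camera axes: x right, y down, z forward; pixel columns grow to the right and rows downward; lengths in m; the calibration is good to about 2 mm. A picture is of the moment at which its call begins: read the wrist's pose just before it. calibration takes no time and is no camera call.
- robot.close_job(): hands the job in; it is judged then, once.
Trained networks look in the newest picture that a camera, given by its name, has taken for a name from the list of things; names that differ only in an ending like _2 or _b are one class to them, and where a whole thing is asked for, a point or a joint stands for the part that bears it (a point fixed in the world has none). Each returns a list of dicts, best first, with "p" (0 to 1); they miss things now and then, are a little off and sometimes report something else, mostly with a low value. They report only what shows in the picture. A call takes as long as a camera call. They do not tell look-alikes from the thing itself.
- robot.boxes_of(query, camera): "bbox" ([left, top, right, bottom] in pixels, round what is visible of it).
The state is a dict: "time": time; "joint_positions": joint angles; "qvel": joint speeds; "joint_torque": joint torques, N m; "tool_pos": TCP position; "ee_rot": TCP orientation; "wrist_force": force on the tool from outside, world axes, zero at the start; "wrist_torque": the same for the moment, N m; "width": finger opening in m; "finger_force": force on a finger pad.
Only numpy, scipy, OpenCV 4.12 (cv2) and the standard library are available. Lean on these libraries where they do the work, as an engineer would, in place of code of your own. Each camera call takes 0.05 s, during which the arm holds its last target. There are 200 camera calls.

## Task

Pack the blue transport case for dispatch: first take the orange scraper off the open case and lay it flat in the white wash tub, then pluck the two red-capped tubes from the yellow tray and lay one in each slot of the case, cap towards the hinge, down in the slot so that nothing stands above the rim. Then lower the lid, without slamming it, until it is fully shut. Leave the blue-capped tube in its pocket and do not disturb the wash bottle, the beaker or the sieve.

Things in the scene. Friction and masses are not known exactly. Their poses are not given: they have to be found in the camera images.
- tray: yellow fixed tray, 136 (x) by 177 (y) by 35 mm high, floor 4 mm. Origin: centre of its underside. Three pockets along x at y = -48, 0, 48 mm; a tube lies level in each, axis 26 mm up, centred on x = 0, cap at either end. Pockets are slots (20 mm wide) in two ridges, x = 24 to 42 and -42 to -24 mm, 32 mm high; between the ridges a finger trough, open to the floor, runs across the tray (31 mm free between tubes).
- case: blue fixed case, 136 (x) by 129 (y) mm, rim 44 mm up, floor and walls 4 mm. Origin: centre of its underside; hinge along its +x side. Two slots along x (y = 24 and -24 mm, 20 mm wide, rounded mouths, floor 17.5 mm up) in ridges 32 mm high at x = -64 to -24 and 24 to 42 mm; between these a finger trough open to the floor; from x = 42 to 64 an open recess for the caps, which are too wide for the slots.
- slot_left (a point): centre of the case slot at y = +24 mm, 26 mm above the case's underside: the mid-length point of a seated tube's axis lies here, the tube level with its cap towards +x, its cap's top 7 mm below the rim. Axes as the case.
- slot_right (a point): the same for the slot at y = -24 mm.
- case_hinge (a point): mid-point of the lid's hinge axis, 72 mm towards the case's +x from its centre, 44 mm up; the axis runs along the case's y.
- lid (a joint): lid angle, rad: 0 shut, 1.57 upright, at most 1.95, starts at 1.65 to 1.9. Clear panel in a blue frame, 140 mm from hinge to free edge, 129 mm wide, 6 mm thick (underside level with the hinge axis), 120 g; orange clip 34 mm wide on the free edge, 6 mm beyond it and 10 mm below the underside. A friction hinge (0.2 N m) holds it wherever it is left.
- lid_edge (a point): middle of the lid's free edge, on its outer (upper) face, 140 mm from the hinge axis and 6 mm above the lid's underside.
- tub: white fixed wash tub, an open tray 230 (x) by 116 (y) by 35 mm high, walls and floor 4 mm. Origin: centre of its underside, z up.
- scraper: orange plastic scraper, 190 mm long, 35 g. Origin: centre of its underside; x along it towards the blade, z up. Handle 14 mm wide, 8 mm thick from x = -95 to 40 mm, then a flat blade up to 26 mm wide, 3 to 5 mm thick, to x = 95. Starts lying across the side walls of the open case, underside on the rim.
- scraper_tip (a point): blade end of the scraper, 95 mm from its origin.
- scraper_tail (a point): handle end of the scraper, 95 mm from its origin.
- tube_red_a: clear sample tube, barrel 17 mm diameter, 120 mm long overall, about 25 g, conical at one end, red cap (22 mm diameter, last 14 mm) at the other. Origin: on the axis at mid-length; x axis along the tube towards the cap (may be rolled about it). Starts in one of the three tray pockets; to be packed in the case.
- tube_red_a_cap (a point): middle of that tube's cap, 53 mm from its origin.
- tube_red_b: clear sample tube, barrel 17 mm diameter, 120 mm long overall, about 25 g, conical at one end, red cap (22 mm diameter, last 14 mm) at the other. Origin: on the axis at mid-length; x axis along the tube towards the cap (may be rolled about it). Starts in one of the three tray pockets; to be packed in the case.
- tube_red_b_cap (a point): middle of that tube's cap, 53 mm from its origin.
- tube_blue: clear sample tube, barrel 17 mm diameter, 120 mm long overall, about 25 g, conical at one end, blue cap (22 mm diameter, last 14 mm) at the other. Origin: on the axis at mid-length; x axis along the tube towards the cap (may be rolled about it). Starts in one of the tray pockets and stays there.
- wash_bottle: white plastic wash bottle, 60 mm diameter, 172 mm high with its bent spout (reaches 39 mm from the axis). Origin: centre of its underside. Leave alone.
- beaker: small glass beaker, 52 mm diameter, 70 mm high. Origin: centre of its underside. Leave alone.
- sieve: hand sieve lying mesh up, 92 mm diameter, 27 mm high, handle reaching 140 mm from its centre along its y. Origin: centre of its underside. Leave alone.
There are look-alikes about, which are no part of the job. Several things have the shape of the scraper; the one meant has the colours described above. There is more than one size of the case; the job needs the larger.

How it is judged:
By the outcome, as a careful person would: the job done as asked, in the order asked, and still so for the second after the job is handed in, with the robot touching nothing.
It also fails if it takes over 72 s, if anything falls off the work surface, if the arm or the gripper's body presses on something with over 40 N, if the wrist force passes 120 N, or if a joint passes its speed limit or range.

## Working session

There is one attempt and no reset: what is moved stays moved. The work goes in short steps, Python scripts to look and compute and a shell command to move; the robot and the scene stay as the last step left them, time stands still between calls to the robot, and variables do not carry over. Pictures are saved under pics/ and viewed, at most 10 in all, crops included, and the job is handed in when it is done.

```bash
mkdir -p pics; cat > h.py <<'E'
import numpy as np, cv2, pickle
from bench import robot
def snap(n,save=None):
    im,d=robot.snapshot(n)
    c=robot.calibration(n)
    pickle.dump((im,d,c),open(f'{n}.pkl','wb'))
    if save: cv2.imwrite(f'pics/{save}.png',im[:,:,::-1])
    return im,d,c
def cloud(d,c,E=None):
    K=np.array(c['mtx']); E=np.array(c['extrinsics']) if E is None else E
    v,u=np.mgrid[:480,:640]
    P=np.stack([(u-K[0,2])/K[0,0]*d,(v-K[1,2])/K[1,1]*d,d,np.ones_like(d)],-1)
    W=(P@E.T)[...,:3]; W[d<=0]=np.nan
    return W
E
python3 - <<'E'
from h import *
for n in('scene','side'):
    im,d,c=snap(n,n+'0')
    print(n,np.round(c['mtx'],1).tolist(),np.round(c['extrinsics'],3).tolist())
    for q in('tray','case','lid','tub','scraper','tube_red_a','tube_blue','wash_bottle','beaker','sieve'):
        print(q,[(np.round(b['bbox']).astype(int).tolist(),round(b['p'],2)) for b in robot.boxes_of(q,n)])
print(robot.get_obs())
E
```

```text
scene [[573.0, 0.0, 322.8], [0.0, 573.0, 229.6], [0.0, 0.0, 1.0]] [[0.742, 0.46, -0.489, 1.08], [0.671, -0.511, 0.538, -0.572], [-0.002, -0.727, -0.687, 0.903], [0.0, 0.0, 0.0, 1.0]]
tray [([119, 322, 238, 422], 0.81)]
case [([330, 147, 429, 229], 0.59), ([419, 151, 472, 193], 0.58), ([197, 327, 218, 383], 0.3)]
lid [([328, 147, 430, 231], 0.7), ([421, 147, 474, 184], 0.68), ([380, 148, 426, 219], 0.57)]
tub [([245, 212, 351, 311], 0.93)]
scraper [([282, 142, 347, 169], 0.6), ([346, 159, 379, 209], 0.49)]
tube_red_a [([168, 340, 192, 394], 0.93), ([137, 346, 162, 400], 0.72), ([415, 228, 458, 299], 0.35), ([346, 160, 385, 204], 0.31)]
tube_blue [([197, 329, 216, 384], 0.57)]
wash_bottle [([378, 147, 431, 214], 0.72), ([414, 229, 461, 302], 0.6)]
beaker [([300, 338, 329, 383], 0.82), ([380, 150, 426, 212], 0.53)]
sieve [([169, 248, 226, 300], 0.87), ([380, 146, 425, 217], 0.63), ([301, 340, 328, 385], 0.6)]
side [[452.4, 0.0, 315.2], [0.0, 452.4, 242.0], [0.0, 0.0, 1.0]] [[0.81, -0.381, 0.446, -0.005], [-0.587, -0.526, 0.616, -0.622], [0.0, -0.76, -0.65, 0.786], [0.0, 0.0, 0.0, 1.0]]

[... 648 characters left out ...]
ons': array([-1.03093037e-01,  8.71829491e-02,  1.37068600e+00,  3.98806249e-05,
        1.68359818e+00, -1.03127525e-01]), 'qvel': array([-1.05741469e-03,  5.28817538e-05,  2.63257294e-04, -1.02872100e-03,
        1.94053016e-03,  1.00405320e-03]), 'joint_torque': array([-1.06124062e-03, -3.40046847e+01, -3.02605891e+01,  7.15458370e-02,
        2.36262119e-02,  4.43678289e-06]), 'tool_pos': array([5.50021889e-01, 9.91844516e-06, 2.30522318e-01]), 'ee_rot': array([ 3.14146372e+00, -2.64944645e-05,  1.57083531e+00]), 'wrist_force': array([-0.11824103,  0.7419398 , -0.50087959]), 'wrist_torque': array([-0.01756637, -0.015016  ,  0.01678943]), 'finger_force': 0.0, 'width': 0.09407617137322266}
```

View pics/scene0.png

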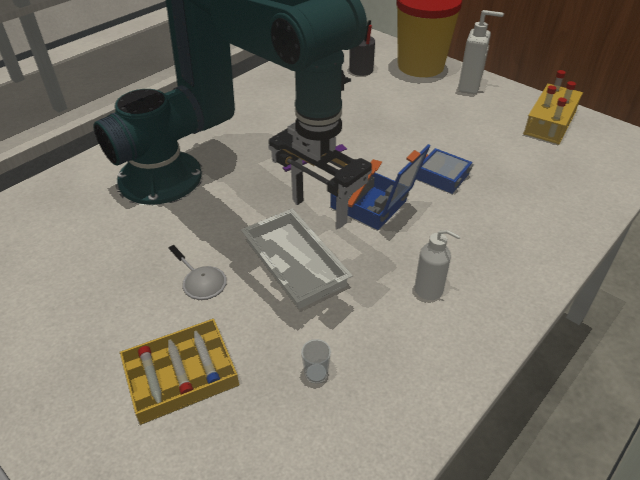

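View pics/side0.png

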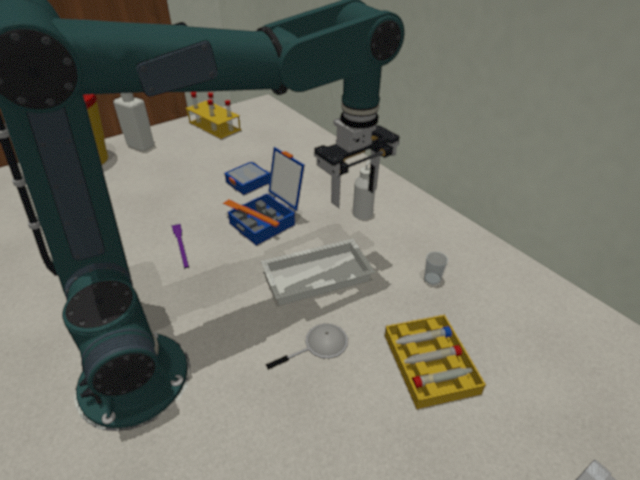

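```bash
cat >> h.py <<'E'
def load(n):
    im,d,c=pickle.load(open(f'{n}.pkl','rb')); W=cloud(d,c)
    hsv=cv2.cvtColor(im,cv2.COLOR_RGB2HSV)
    return im,W,hsv
COL=dict(yellow=((18,120,60),(32,255,255)),blue=((105,120,40),(125,255,255)),orange=((5,150,120),(16,255,255)),red=((0,150,90),(4,255,255)))
def rect(P):
    r=cv2.minAreaRect((P[:,:2]*1000).astype(np.float32))
    return [np.round(r[0],1).tolist(),np.round(r[1],1).tolist(),round(r[2],1)]
E
python3 - <<'E'
from h import *
from scipy import ndimage
for n in('scene','side'):
    im,W,hsv=load(n)
    for k,(lo,hi) in COL.items():
        m=cv2.inRange(hsv,lo,hi)>0
        l,N=ndimage.label(ndimage.binary_dilation(m,iterations=2))
        for i in range(1,N+1):
            s=(l==i)&m&np.isfinite(W[...,0])
            if s.sum()<15: continue
            P=W[s]
            if abs(P[:,0]).max()>1.2: continue
            v,u=np.nonzero(s)
            print(n,k,s.sum(),'px',int(u.mean()),int(v.mean()),'mean',np.round(P.mean(0),3),'zmax %.3f zmin %.3f'%(P[:,2].max(),P[:,2].min()),rect(P))
    # white tub
    print('floor z', np.nanmedian(W[300:330,60:100,2]) if n=='scene' else np.nanmedian(W[400:440,250:350,2]))
E
```

```text
scene yellow 2992 px 423 43 mean [0.187 0.874 0.106] zmax 0.200 zmin -0.249 [[86.9, 1195.9], [168.4, 748.0], 15.3]
scene yellow 1675 px 551 114 mean [0.628 0.874 0.039] zmax 0.113 zmin -0.262 [[547.2, 1171.3], [131.1, 778.9], 16.8]
scene yellow 5950 px 177 371 mean [ 0.505 -0.324  0.019] zmax 0.039 zmin -0.003 [[501.8, -317.9], [179.9, 139.8], 67.5]
scene blue 24 px 424 149 mean [0.559 0.33  0.178] zmax 0.180 zmin 0.176 [[558.6, 330.4], [3.9, 42.2], 6.4]
scene blue 210 px 445 165 mean [0.537 0.483 0.037] zmax 0.041 zmin 0.029 [[530.6, 484.0], [104.6, 102.5], 5.5]
scene blue 35 px 404 168 mean [0.567 0.245 0.179] zmax 0.181 zmin 0.175 [[567.2, 245.9], [5.7, 47.4], 4.6]
scene blue 465 px 371 199 mean [0.464 0.278 0.016] zmax 0.156 zmin -0.003 [[495.5, 278.0], [120.9, 136.8], 7.0]
scene blue 71 px 212 376 mean [ 0.569 -0.296  0.034] zmax 0.038 zmin 0.028 [[568.8, -295.8], [19.2, 13.5], 74.2]
scene orange 67 px 413 155 mean [0.56  0.285 0.185] zmax 0.189 zmin 0.182 [[559.3, 284.3], [13.4, 34.5], 9.2]
scene orange 89 px 374 165 mean [0.413 0.353 0.047] zmax 0.054 zmin 0.042 [[414.6, 339.8
[... 1815 characters left out ...]
1, 14.4], 82.1]
side orange 244 px 251 211 mean [0.435 0.284 0.048] zmax 0.055 zmin 0.001 [[454.9, 291.6], [65.5, 184.9], 18.9]
side red 15 px 193 93 mean [0.466 0.642 0.253] zmax 0.527 zmin 0.111 [[409.7, 483.9], [1041.7, 14.3], 69.8]
side red 20 px 210 97 mean [0.621 0.895 0.116] zmax 0.120 zmin 0.114 [[621.6, 896.3], [77.8, 12.1], 60.7]
side red 55 px 87 96 mean [0.198 0.736 0.276] zmax 0.555 zmin 0.219 [[153.6, 452.8], [904.7, 26.8], 80.8]
side red 41 px 457 349 mean [ 0.548 -0.345  0.034] zmax 0.038 zmin 0.030 [[548.2, -343.8], [16.4, 10.0], 65.1]
side red 55 px 417 381 mean [ 0.432 -0.348  0.034] zmax 0.037 zmin 0.027 [[432.2, -347.5], [16.3, 11.9], 63.1]
floor z -0.0010319798418547688
```

```bash
python3 -m handwheel '[[[0,0,0.04],[-0.4,0.85,0.3],0],[[0,0,0.04],[-0.4,0.85,0.2],0],[[0,0,0.04],[-0.4,0.85,0.2],0],[[0,0,0.04],[-0.4,0.85,0.2],0],[[0,0,0.04],[-0.4,0.85,0.1],0]]'
python3 -m handwheel '[[[0,0,0],[-0.2,0.7,0],0],[[0,0,0],[-0.2,0.7,0],0],[[0,0,0],[0,0,0],0],[[0,0,0],[0,0,0],0]]'
python3 - <<'E'
from h import *
from scipy.spatial.transform import Rotation as R
o=robot.get_obs(); print(o['joint_positions'])
im,d,c=snap('wrist','wrist1')
H=np.array(c['hand_eye']); print(H.round(3).tolist(),np.round(c['mtx'],1).tolist())
T=np.eye(4);T[:3,:3]=R.from_euler('xyz',o['ee_rot']).as_matrix();T[:3,3]=o['tool_pos']
pickle.dump((im,d,dict(mtx=c['mtx'],extrinsics=T@H)),open('wrist.pkl','wb'))
snap('scene');snap('side','side1')
from scipy import ndimage
for n in('wrist','scene','side'):
    im,W,hsv=load(n)
    for k,(lo,hi) in COL.items():
        m=cv2.inRange(hsv,lo,hi)>0
        l,N=ndimage.label(ndimage.binary_dilation(m,iterations=2))
        for i in range(1,N+1):
            s=(l==i)&m&np.isfinite(W[...,0])
            if s.sum()<15: continue
            P=W[s]
            if abs(P[:,:2]).max()>.8 : continue
            v,u=np.nonzero(s)
            print(n,k,s.sum(),'px',int(u.mean()),int(v.mean()),'mean',np.round(P.mean(0),3),'z %.3f %.3f'%(P[:,2].max(),P[:,2].min()),rect(P))
E
```

```text
time: 1.6
tool_pos: [0.4493, 0.214, 0.2818]
ee_rot: [3.139, -0.0, 1.887]
wrist_force: [0.5, 0.5, -0.3]
width: 0.094
finger_force: 0.0
time: 2.0
tool_pos: [0.4298, 0.2828, 0.2804]
ee_rot: [-3.141, 0.001, 1.887]
wrist_force: [0.6, 0.4, -0.5]
width: 0.0941
finger_force: 0.0
[ 4.72240756e-01  3.63405236e-03  1.35963844e+00 -7.44704220e-04
  1.77853381e+00  1.56193181e-01]
[[-0.0, -0.972, -0.237, 0.069], [1.0, -0.001, 0.0, 0.0], [-0.0, -0.237, 0.972, -0.155], [0.0, 0.0, 0.0, 1.0]] [[366.9, 0.0, 315.7], [0.0, 366.9, 237.5], [0.0, 0.0, 1.0]]
wrist yellow 1707 px 75 368 mean [0.376 0.293 0.37 ] z 0.376 0.359 [[376.7, 291.3], [3.1, 16.2], 16.2]
wrist yellow 1715 px 555 368 mean [0.467 0.323 0.37 ] z 0.376 0.360 [[468.0, 321.4], [3.1, 15.7], 17.8]
wrist yellow 4011 px 488 436 mean [0.454 0.311 0.38 ] z 0.383 0.376 [[450.4, 309.4], [66.4, 3.3], 17.9]
wrist blue 3258 px 466 63 mean [0.528 0.473 0.035] z 0.042 0.006 [[531.0, 483.9], [106.6, 99.9], 6.6]
wrist blue 751 px 287 230 mean [0.407 0.253 0.04 ] z 0.047 0.003 [[402.3, 267.3], [47.9, 134.5], 19.7]
wrist blue 6579 px 362 225 mean [0.488 0.28
[... 2345 characters left out ...]
267 217 mean [0.47  0.257 0.032] z 0.180 -0.001 [[474.6, 272.9], [177.2, 134.8], 6.7]
side blue 391 px 251 182 mean [0.523 0.439 0.026] z 0.105 0.004 [[507.8, 430.2], [130.6, 143.6], 59.7]
side blue 48 px 447 330 mean [ 0.568 -0.3    0.033] z 0.037 0.026 [[569.3, -298.6], [20.6, 11.0], 61.7]
side orange 23 px 286 153 mean [0.558 0.282 0.186] z 0.189 0.183 [[559.9, 280.6], [14.1, 30.9], 9.3]
side orange 94 px 234 204 mean [0.415 0.339 0.048] z 0.055 0.042 [[415.3, 335.6], [20.6, 81.9], 15.1]
side red 44 px 457 349 mean [ 0.548 -0.344  0.033] z 0.037 0.026 [[549.0, -343.1], [16.3, 9.8], 61.6]
side red 57 px 417 381 mean [ 0.432 -0.348  0.033] z 0.038 0.026 [[432.3, -347.3], [16.8, 12.0], 66.4]
```

View pics/wrist1.png

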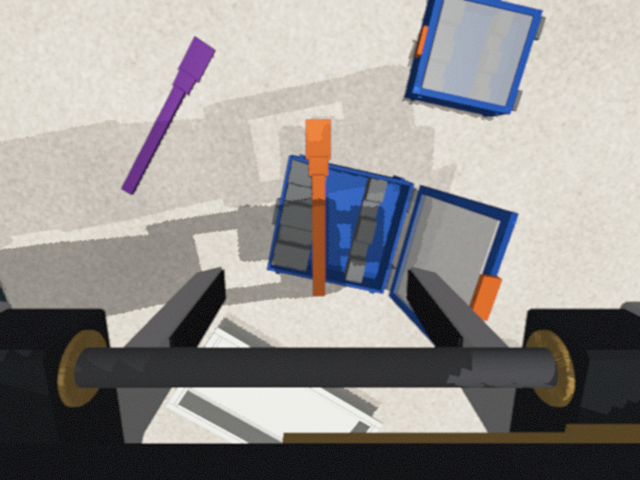

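```bash
cat >> h.py <<'E'
from scipy.optimize import least_squares
def fitrect(P,a,b,x0):
    def f(p):
        c,s=np.cos(p[2]),np.sin(p[2]); q=P[:,:2]-p[:2]
        x=np.abs(q@[c,s])-a/2; y=np.abs(q@[-s,c])-b/2
        out=np.hypot(np.maximum(x,0),np.maximum(y,0)); ins=np.minimum(np.maximum(x,y),0)
        return out+ins
    r=least_squares(f,x0,loss='cauchy',f_scale=.002)
    return r.x.round(4).tolist(),len(P),round(float(np.median(abs(f(r.x)))),4)
def near(W,x,y,r): return np.hypot(W[...,0]-x,W[...,1]-y)<r
E
cat > fit.py <<'E'
from h import *
for n in('wrist','scene','side'):
    im,W,hsv=load(n); z=W[...,2]
    lo,hi=COL['blue']; m=(cv2.inRange(hsv,lo,hi)>0)&(z>.041)&(z<.049)&near(W,.48,.275,.11)
    if m.sum()>20: print(n,'case',fitrect(W[m],.132,.125,[.48,.275,.12]))
    lo,hi=COL['yellow']; m=(cv2.inRange(hsv,lo,hi)>0)&(z>.0325)&(z<.04)&near(W,.5,-.32,.125)
    if m.sum()>50: print(n,'tray',fitrect(W[m],.132,.173,[.5,-.32,-.39]))
    m=(z>.032)&(z<.041)&near(W,*TUB,.16)&(hsv[...,1]<60)
    if m.sum()>50: print(n,'tub',rect(W[m]),fitrect(W[m],.226,.112,[*TUB,TY]))
    for nm,q,r in(('bottle',(BX,BY),.06),):
        pass
E
python3 - <<'E'
from h import *
im,W,hsv=load('scene')
for u,v in((297,260),(245,228),(348,285),(290,212),(300,305),(433,245),(316,350),(204,280),(178,252)): print((u,v),W[v,u].round(3))
import sys
t=W[260,297,:2]
p=W[228,247,:2]; 
s=open('fit.py').read().replace('*TUB,.16','*TUB,.15'); 
exec(s.split("    for nm")[0].replace('from h import *',''),dict(globals(),TUB=tuple(t),TY=0.2))
im=cv2.imread('pics/wrist1.png')[90:310,250:450]; cv2.imwrite('pics/crop1.png',cv2.resize(im,None,fx=2.7,fy=2.7,interpolation=cv2.INTER_CUBIC))
E
```

```text
(297, 260) [0.463 0.024 0.003]
(245, 228) [ 0.328 -0.002  0.031]
(348, 285) [ 0.59   0.045 -0.   ]
(290, 212) [0.367 0.102 0.033]
(300, 305) [ 0.556 -0.064  0.006]
(433, 245) [0.721 0.13  0.142]
(316, 350) [ 0.668 -0.138  0.039]
(204, 280) [ 0.377 -0.159  0.025]
(178, 252) [ 0.254 -0.135  0.005]
wrist case ([0.4576, 0.2761, 0.0993], 1522, 0.001)
wrist tub [[461.3, 17.3], [133.7, 246.2], 74.4] ([0.4367, 0.0653, 0.4194], 2156, 0.0094)
scene case ([0.4587, 0.2747, 0.102], 78, 0.0009)
scene tray ([0.5013, -0.3201, -0.3935], 752, 0.0014)
scene tub [[461.4, 16.7], [133.5, 249.3], 74.5] ([0.4627, 0.0159, -0.2719], 1270, 0.004)
side case ([0.4586, 0.271, 0.0943], 139, 0.0011)
side tray ([0.5005, -0.322, -0.3945], 559, 0.0012)
side tub [[462.9, 14.9], [134.5, 246.2], 74.4] ([0.4619, 0.0144, -0.2761], 954, 0.004)
```

View pics/crop1.png

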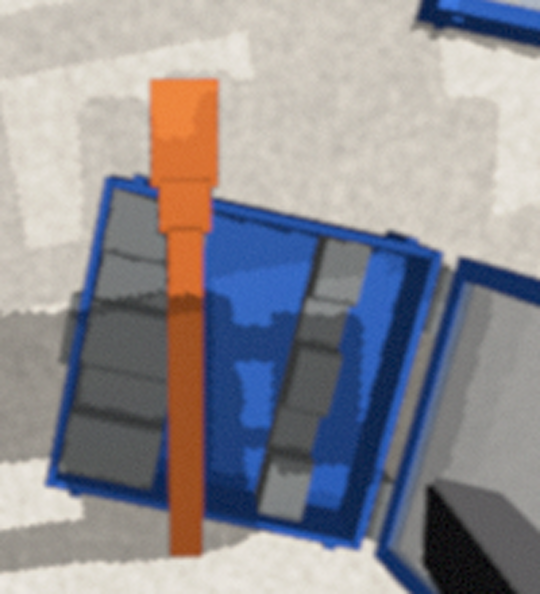

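The wrist picture shows two scraper shapes: orange at (318,210), lying across the open case, and purple at (170,115). It also shows two cases: a large open one at (340,225) and a small closed one at (475,55). The orange scraper and the large open case fit the description, and the crop confirms both. I'll reach for the scraper now.

```bash
python3 -m handwheel '[[[0,0,0],[0.045,0.015,-0.9],0.62],[[0,0,0],[0,0,-0.9],0.62],[[0,0,0],[0,0,-0.9],0.62],[[0,0,0],[0,0,-0.9],0.62],[[0,0,0],[0,0,0],0.62]]'
python3 -m handwheel '[[[0,0,0],[0,0,-0.4],0.62],[[0,0,0],[0,0,0],0.62]]'
python3 - <<'E'
from h import *
im,d,c=snap('wrist','wrist2'); o=robot.get_obs(); print(o['tool_pos'],o['ee_rot'])
E
```

```text
time: 2.65
tool_pos: [0.4278, 0.2794, 0.093]
ee_rot: [-3.126, 0.003, 1.883]
wrist_force: [-0.0, -0.2, -0.0]
width: 0.0571
finger_force: 0.0
time: 2.85
tool_pos: [0.4323, 0.2822, 0.0805]
ee_rot: [-3.14, 0.0, 1.883]
wrist_force: [0.0, 0.5, 0.5]
width: 0.0413
finger_force: 0.0
[0.43307736 0.2828319  0.08194358] [ 3.14078068e+00 -2.28705620e-05  1.88370361e+00]
```

View pics/wrist2.png

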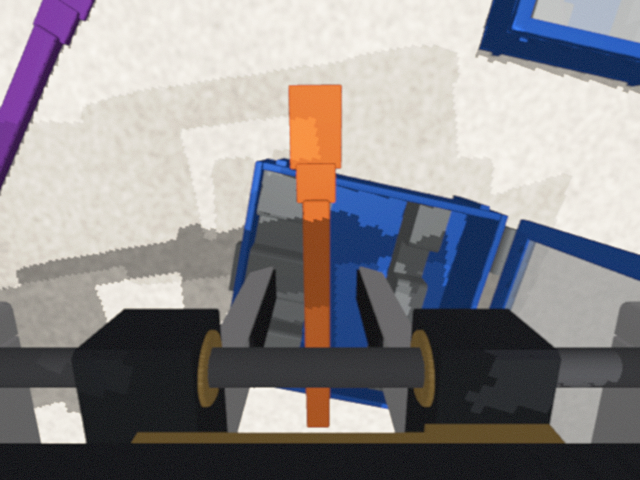

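The handle (316,300) is centred between the fingers (270,370). I'll descend, close and lift.

```bash
python3 -m handwheel '[[[0,0,0],[0,0,-0.42],0.62],[[0,0,0],[0,0,0],0.62]]'
python3 -m handwheel '[[[0,0,0],[0,0,0],1],[[0,0,0],[0,0,0],1],[[0,0,0],[0,0,0],1],[[0,0,0],[0,0,0],1],[[0,0,0],[0,0,0],1]]'
python3 -m handwheel '[[[0,0,0],[0,0,0.3],1],[[0,0,0],[0,0,0.6],1],[[0,0,0],[0,0,0.9],1],[[0,0,0],[0,0,0.9],1],[[0,0,0],[0,0,0],1]]'
python3 - <<'E'
from h import *
im,d,c=snap('wrist'); o=robot.get_obs(); print(o['tool_pos'],o['ee_rot'],o['width'],o['joint_positions'])
m=cv2.inRange(cv2.cvtColor(im,cv2.COLOR_RGB2HSV),(5,150,120),(16,255,255))
v,u=np.nonzero(m[:,200:430]);print(u.min()+200,u.max()+200,v.min(),v.max())
lo=d[m>0]; print(np.median(lo))
snap('scene');snap('side')
for n in('scene','side'):
    im,W,hsv=load(n);z=W[...,2]
    m=(z>.032)&(z<.037)&near(W,.46,.016,.15)&(hsv[...,1]<60)
    for x0 in([.46,.016,-.27],[.46,.016,-.3]): print(n,fitrect(W[m],.226,.112,x0),rect(W[m]))
    lo,hi=COL['orange'];s=(cv2.inRange(hsv,lo,hi)>0)&near(W,.43,.28,.13)&(z>.1)&(W[...,0]<.53); P=W[s]
    if len(P)>5: print('scraper',P.min(0),P.max(0),rect(P))
E
```

```text
time: 3.1
tool_pos: [0.4323, 0.2829, 0.06]
ee_rot: [-3.141, 0.0, 1.884]
wrist_force: [-0.1, 0.1, -0.3]
width: 0.0362
finger_force: 0.0
time: 3.6
tool_pos: [0.433, 0.2836, 0.0609]
ee_rot: [3.139, -0.0, 1.885]
wrist_force: [-0.1, 0.1, 6.1]
width: 0.0133
finger_force: 30.0
time: 4.1
tool_pos: [0.4354, 0.285, 0.2023]
ee_rot: [3.128, -0.002, 1.885]
wrist_force: [-0.6, 0.3, -0.0]
width: 0.0138
finger_force: 30.0
[0.4340196  0.28422677 0.19850062] [ 3.13345508e+00 -1.32771895e-03  1.88502066e+00] 0.01356025243002145 [4.70448465e-01 2.02336605e-02 1.50411172e+00 4.54329279e-05
 1.60900222e+00 1.56231455e-01]
286 344 81 432
0.16590638
scene ([0.4632, 0.016, -0.2714], 1209, 0.0043) [[461.9, 17.1], [133.4, 249.2], 74.2]
scene ([0.4632, 0.016, -0.2714], 1209, 0.0043) [[461.9, 17.1], [133.4, 249.2], 74.2]
scraper [0.40159829 0.19862319 0.18060687] [0.46632745 0.37947061 0.18828732] [[441.0, 289.1], [16.4, 187.3], 20.7]
side ([0.4621, 0.0143, -0.273], 957, 0.0039) [[462.8, 15.2], [135.2, 245.9], 74.3]
side ([0.4621, 0.0143, -0.273], 957, 0.0039) [[462.8, 15.2], [135.2, 245.9], 74.3]
scraper [0.39638786 0.19387484 0.17756941] [0.46419039 0.3726522  0.18634331] [[437.5, 284.7], [21.3, 187.2], 22.0]
```

```bash
python3 -m handwheel '[[[0,0,0.0895],[0.08,-0.766,0],1],[[0,0,0.0895],[0.08,-0.766,0],1],[[0,0,0.0895],[0.08,-0.766,0],1],[[0,0,0.0895],[0.08,-0.766,0],1],[[0,0,0.0895],[0.08,-0.766,0],1]]'
python3 -m handwheel '[[[0,0,0.0895],[0.08,-0.766,0],1],[[0,0,0.0895],[0.08,-0.766,0],1],[[0,0,0],[0,0,0],1],[[0,0,0],[0,0,0],1],[[0,0,0],[0,0,0],1]]'
```

```text
time: 4.75
tool_pos: [0.4506, 0.0914, 0.1915]
ee_rot: [-3.138, -0.004, 2.589]
wrist_force: [0.7, -0.3, -0.3]
width: 0.0136
finger_force: 30.0
time: 5.25
tool_pos: [0.4593, 0.0187, 0.1929]
ee_rot: [3.142, -0.003, 2.859]
wrist_force: [-0.9, 0.1, -0.5]
width: 0.0135
finger_force: 30.0
```

```bash
python3 -m handwheel '[[[0,0,0.006],[0.05,-0.05,-0.8],1],[[0,0,0],[0,0,-0.9],1],[[0,0,0],[0,0,-0.8],1],[[0,0,0],[0,0,-0.4],1],[[0,0,0],[0,0,0],1]]'
python3 -m handwheel '[[[0,0,0],[0,0,-0.2],1],[[0,0,0],[0,0,-0.12],1],[[0,0,0],[0,0,0],1],[[0,0,0],[0,0,0],1]]'
python3 -m handwheel '[[[0,0,0],[0,0,0],0.6],[[0,0,0],[0,0,0],0.6],[[0,0,0],[0,0,0],0.6],[[0,0,0],[0,0,0],0.6],[[0,0,0],[0,0,0.3],0.6]]'
python3 -m handwheel '[[[0,0,0],[0,0,0.9],0.6],[[0,0,0],[0,0,0.9],0.6],[[0,0,0],[0,0,0.9],0.6],[[0,0,0],[0,0,0.3],0.6],[[0,0,0],[0,0,0],0.6]]'
python3 - <<'E'
from h import *
im,d,c=snap('side','side3'); im,W,hsv=load('side');z=W[...,2]
lo,hi=COL['orange'];s=(cv2.inRange(hsv,lo,hi)>0)&near(W,.46,.016,.15)&(z<.1); print(rect(W[s]),np.percentile(W[s][:,2],[2,50,98]))
im,d,c=snap('wrist','wrist3'); o=robot.get_obs();print(o['tool_pos'],o['ee_rot'])
E
```

```text
time: 5.75
tool_pos: [0.459, 0.0171, 0.0453]
ee_rot: [-3.14, -0.009, 2.87]
wrist_force: [-0.3, 0.8, -0.4]
width: 0.0136
finger_force: 30.0
time: 6.15
tool_pos: [0.4633, 0.0154, 0.0344]
ee_rot: [3.141, 0.002, 2.868]
wrist_force: [0.7, 0.4, -0.8]
width: 0.0138
finger_force: 30.0
time: 6.65
tool_pos: [0.4608, 0.0155, 0.0468]
ee_rot: [-3.141, -0.005, 2.868]
wrist_force: [-0.1, 0.2, -1.5]
width: 0.0378
finger_force: 0.0
time: 7.15
tool_pos: [0.4644, 0.0152, 0.2022]
ee_rot: [3.14, 0.007, 2.868]
wrist_force: [-0.2, -0.8, -0.4]
width: 0.0376
finger_force: 0.0
[[462.2, 15.9], [20.9, 182.6], 75.0] [0.0032267  0.00782022 0.01308293]
[0.46225694 0.01537678 0.19774692] [-3.14155263e+00 -8.29053090e-04  2.86837838e+00]
```

```bash
python3 -m handwheel '[[[0,0,-0.019],[0.05,-0.95,0],0.62],[[0,0,-0.019],[0.05,-0.95,0],0.62],[[0,0,-0.019],[0.05,-0.95,0],0.62],[[0,0,-0.02],[0.05,-0.95,0],0.62],[[0,0,0],[0.05,-0.95,0],0.62]]'
python3 -m handwheel '[[[0,0,0],[0.05,-0.95,0],0.62],[[0,0,0],[0.05,-0.95,0],0.62],[[0,0,0],[0.05,-0.95,0],0.62],[[0,0,0],[0,0,0],0.62],[[0,0,0],[0,0,0],0.62]]'
cat > wr.py <<'E'
from h import *
from scipy.spatial.transform import Rotation as R
import sys
o=robot.get_obs(); im,d,c=snap('wrist',sys.argv[1])
T=np.eye(4);T[:3,:3]=R.from_euler('xyz',o['ee_rot']).as_matrix();T[:3,3]=o['tool_pos']
pickle.dump((im,d,dict(mtx=c['mtx'],extrinsics=T@np.array(c['hand_eye']))),open('wrist.pkl','wb'))
print(o['tool_pos'].round(4),o['ee_rot'].round(4),o['width'],o['joint_positions'].round(3))
E
python3 wr.py wrist4; python3 - <<'E'
from h import *
snap('scene');snap('side','side4')
for n in('wrist','scene','side'):
    im,W,hsv=load(n); z=W[...,2]
    lo,hi=COL['yellow']; m=(cv2.inRange(hsv,lo,hi)>0)&(z>.0335)&(z<.04)&near(W,.5,-.32,.125)
    if m.sum()>50: print(n,'tray',fitrect(W[m],.132,.173,[.5,-.32,-.39]))
    for c,(a,b) in dict(A=(.4335,-.345),B=(.549,-.342)).items():
        lo,hi=COL['red']; m=(cv2.inRange(hsv,lo,hi)>0)&near(W,a,b,.025)
        if m.sum()>10: print(c,W[m].mean(0).round(4),rect(W[m]))
E
```

```text
time: 7.75
tool_pos: [0.4738, -0.2233, 0.1955]
ee_rot: [3.14, -0.005, 2.747]
wrist_force: [0.6, 0.6, -0.7]
width: 0.0355
finger_force: 0.0
time: 8.25
tool_pos: [0.4814, -0.3647, 0.1949]
ee_rot: [3.139, -0.006, 2.745]
wrist_force: [-0.2, 0.8, -0.5]
width: 0.0356
finger_force: 0.0
[ 0.4814 -0.3647  0.1949] [ 3.1389 -0.0058  2.7455] 0.03564878863757216 [-7.420e-01  2.210e-01  1.289e+00  1.000e-03  1.638e+00 -1.917e+00]
wrist tray ([0.5001, -0.3207, -0.3951], 3428, 0.0013)
A [ 0.433  -0.3441  0.036 ] [[433.1, -344.1], [18.9, 12.6], 67.4]
scene tray ([0.5014, -0.3202, -0.395], 487, 0.0012)
A [ 0.4336 -0.3435  0.034 ] [[433.6, -343.0], [17.8, 15.2], 54.0]
B [ 0.5496 -0.3404  0.0338] [[548.8, -339.9], [19.5, 17.0], 64.6]
side tray ([0.5004, -0.3221, -0.3952], 317, 0.001)
A [ 0.4315 -0.3483  0.0336] [[431.9, -348.0], [14.2, 12.1], 72.1]
B [ 0.5486 -0.3448  0.0336] [[549.4, -343.0], [16.3, 10.1], 63.7]
```

View pics/wrist4.png

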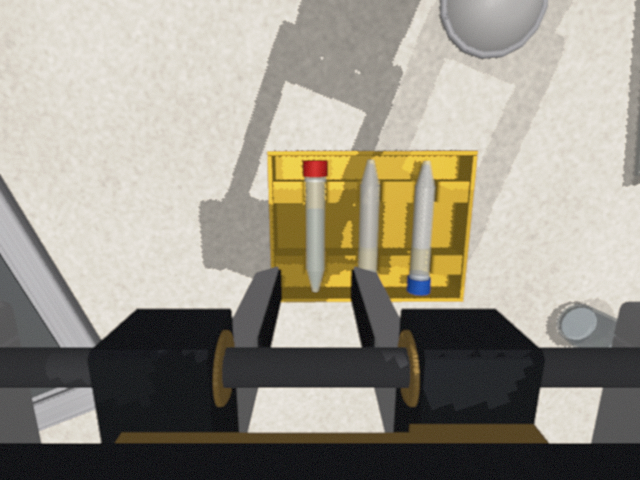

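Tube A, with its red cap at (316,168), lies in the finger line between the fingers at columns 270 and 362. The blue tube is at column 422. I'll descend onto tube A.

```bash
python3 -m handwheel '[[[0,0,0.001],[0.02,-0.01,-0.8],0.62],[[0,0,0],[0,0,-0.9],0.62],[[0,0,0],[0,0,-0.8],0.62],[[0,0,0],[0,0,-0.3],0.62],[[0,0,0],[0,0,0],0.62]]'
python3 -m handwheel '[[[0,0,0],[0,0,-0.2],0.62],[[0,0,0],[0,0,-0.2],0.62],[[0,0,0],[0,0,0],0.62],[[0,0,0],[0,0,0],0.62]]'
python3 -m handwheel '[[[0,0,0],[0,0,0],1],[[0,0,0],[0,0,0],1],[[0,0,0],[0,0,0],1],[[0,0,0],[0,0,0],1],[[0,0,0],[0,0,0],1]]'
```

```text
time: 8.9
tool_pos: [0.4824, -0.3627, 0.056]
ee_rot: [3.139, -0.005, 2.751]
wrist_force: [-0.1, -0.0, 0.5]
width: 0.0356
finger_force: 0.0
time: 9.3
tool_pos: [0.4839, -0.3655, 0.0393]
ee_rot: [-3.141, 0.001, 2.749]
wrist_force: [0.3, -0.7, 0.8]
width: 0.036
finger_force: 0.0
time: 9.8
tool_pos: [0.4838, -0.3654, 0.039]
ee_rot: [-3.141, 0.001, 2.749]
wrist_force: [0.6, -0.1, 1.6]
width: 0.0164
finger_force: 30.0
```

```bash
python3 -m handwheel '[[[0,0,0],[0,0,0.4],1],[[0,0,0],[0,0,0.8],1],[[0,0,0],[0,0,0.9],1],[[0,0,0],[0,0,0.9],1],[[0,0,0],[0,0,0.9],1]]'
python3 -m handwheel '[[[0,0,-0.0937],[-0.026,0.683,0],1],[[0,0,-0.0937],[-0.026,0.683,0],1],[[0,0,-0.0937],[-0.026,0.683,0],1],[[0,0,-0.0937],[-0.026,0.683,0],1],[[0,0,-0.0937],[-0.026,0.683,0],1]]'
python3 -m handwheel '[[[0,0,-0.0937],[-0.026,0.683,0],1],[[0,0,-0.0937],[-0.026,0.683,0],1],[[0,0,-0.0937],[-0.026,0.683,0],1],[[0,0,-0.0937],[-0.026,0.683,0],1],[[0,0,-0.0937],[-0.026,0.683,0],1]]'
python3 -m handwheel '[[[0,0,-0.0937],[-0.026,0.683,0],1],[[0,0,-0.0937],[-0.026,0.683,0],1],[[0,0,-0.0937],[-0.026,0.683,0],1],[[0,0,-0.0937],[-0.026,0.683,0],1],[[0,0,-0.0937],[-0.026,0.683,0],1]]'
```

```text
time: 10.3
tool_pos: [0.4833, -0.3648, 0.235]
ee_rot: [3.141, -0.0, 2.749]
wrist_force: [1.0, -1.1, 0.4]
width: 0.0161
finger_force: 30.0
time: 10.8
tool_pos: [0.4767, -0.193, 0.2333]
ee_rot: [3.142, -0.0, 2.007]
wrist_force: [-0.2, 0.3, 0.2]
width: 0.0167
finger_force: 30.0
time: 11.3
tool_pos: [0.4701, -0.0222, 0.2334]
ee_rot: [-3.142, -0.0, 1.271]
wrist_force: [1.0, 0.0, 0.7]
width: 0.0159
finger_force: 30.0
time: 11.8
tool_pos: [0.4637, 0.1484, 0.2334]
ee_rot: [3.141, 0.0, 0.536]
wrist_force: [0.5, 0.4, -0.6]
width: 0.0161
finger_force: 30.0
```

```bash
python3 -m handwheel '[[[0,0,-0.0937],[-0.026,0.683,0],1],[[0,0,-0.0937],[-0.026,0.683,0],1],[[0,0,-0.09],[-0.026,0.683,0],1],[[0,0,0],[0,0,0],1],[[0,0,0],[0,0,0],1]]'
python3 wr.py wrist5; python3 - <<'E'
from h import *
snap('scene','scene5');snap('side','side5')
for n in('wrist','scene','side'):
    im,W,hsv=load(n); z=W[...,2]
    lo,hi=COL['blue']; m=(cv2.inRange(hsv,lo,hi)>0)&(z>.041)&(z<.049)&near(W,.4585,.274,.105)
    if m.sum()>20: print(n,'case',fitrect(W[m],.132,.125,[.4585,.274,.1]))
    lo,hi=COL['red']; m=(cv2.inRange(hsv,lo,hi)>0)&near(W,.51,.255,.05)&(z>.15)
    if m.sum()>10: print(n,'cap',W[m].mean(0).round(4),rect(W[m]),W[m].max(0))
    g=(hsv[...,1]<90)&near(W,.46,.25,.08)&(z>.2)&(z<.24)
    if n!='wrist' and g.sum()>50: print('barrel',rect(W[g]))
E
```

```text
time: 12.3
tool_pos: [0.4599, 0.2497, 0.2331]
ee_rot: [3.141, 0.001, 0.109]
wrist_force: [-0.0, 0.6, -0.7]
width: 0.0162
finger_force: 30.0
[0.4599 0.2497 0.2331] [3.1406e+00 9.0000e-04 1.0900e-01] 0.016172926727642648 [ 3.900e-01  2.800e-02  1.428e+00 -1.000e-03  1.687e+00  1.851e+00]
wrist case ([0.458, 0.2755, 0.0972], 1704, 0.0009)
wrist cap [0.515  0.256  0.2298] [[515.0, 256.1], [13.6, 21.2], 5.3] [0.52244017 0.26669062 0.23327056]
scene case ([0.4592, 0.2743, 0.1032], 108, 0.0011)
scene cap [0.5162 0.2509 0.2273] [[516.2, 251.6], [13.8, 13.1], 75.3] [0.52269208 0.25947597 0.23146723]
barrel [[460.1, 247.4], [111.1, 44.1], 20.6]
side case ([0.4584, 0.2717, 0.1033], 143, 0.0013)
side cap [0.5163 0.2471 0.2268] [[516.3, 247.2], [13.8, 8.9], 77.5] [0.52142753 0.25394657 0.22983112]
barrel [[464.5, 244.3], [40.3, 118.3], 82.6]
```

View pics/wrist5.png

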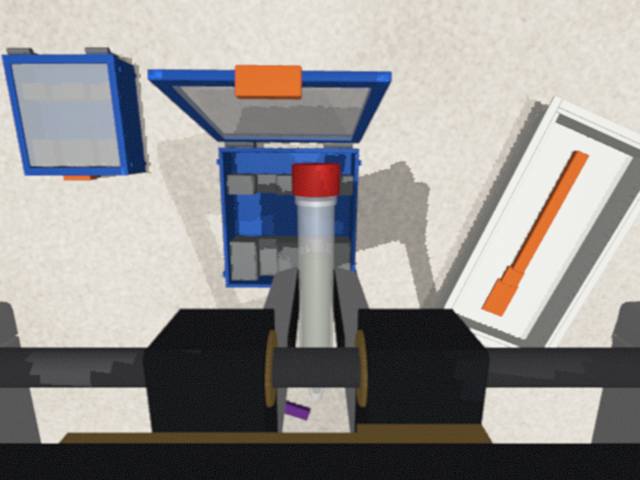

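```bash
python3 -m handwheel '[[[0,0,-0.006],[-0.03,0.006,-0.5],1],[[0,0,0],[0,0,-0.8],1],[[0,0,0],[0,0,-0.7],1],[[0,0,0],[0,0,-0.5],1],[[0,0,0],[0,0,-0.26],1]]'
python3 -m handwheel '[[[0,0,0],[0,0,0],1],[[0,0,0],[0,0,0],1]]'
cat > chk.py <<'E'
from h import *
import sys
from scipy.spatial.transform import Rotation as R
im,W,hsv=load('wrist'); z=W[...,2]; o=robot.get_obs(); zt=o['tool_pos'][2]-.013
sx=float(sys.argv[1])
lo,hi=COL['blue']; m=(cv2.inRange(hsv,lo,hi)>0)&(z>.041)&(z<.049)&near(W,.4585,.274,.105)
r=fitrect(W[m],.132,.125,[.4585,.274,.1]); print('case',r); cx,cy,ya=r[0]
C=np.array([[np.cos(ya),np.sin(ya)],[-np.sin(ya),np.cos(ya)]])
# walls separately
q=(W[...,:2]-[cx,cy])@C.T
for s in(-1,1):
    k=m&(abs(q[...,1]-s*.0625)<.006)&(abs(q[...,0])<.06); print('wall',s,k.sum(),np.median(q[k][:,1]) if k.any() else None)
lo,hi=COL['red']; k=(cv2.inRange(hsv,lo,hi)>0)&(z>zt)&near(W,cx,cy,.1); rr=rect(W[k])
print('cap in case',(np.array(rr[0])/1000-[cx,cy])@C.T,rr[1:])
# barrel between cap and fingers
b=(hsv[...,1]<70)&(z>zt)&(q[...,0]>.012)&(q[...,0]<.035)&(abs(q[...,1]-sx)<.014)
if b.any():
    for a,e in((.012,.023),(.023,.035)):
        kk=b&(q[...,0]>a)&(q[...,0]<e)
        if kk.sum()>9: print('barrel y',kk.sum(),(np.percentile(q[kk][:,1],[2,98])).mean(),q[kk][:,1].mean())
T=o['tool_pos'][:2]; print('tcp in case',(T-[cx,cy])@C.T)
E
python3 wr.py wrist6; python3 chk.py -.024
```

```text
time: 12.95
tool_pos: [0.4574, 0.248, 0.0928]
ee_rot: [3.14, 0.004, 0.095]
wrist_force: [0.6, -0.6, 0.2]
width: 0.0162
finger_force: 30.0
time: 13.15
tool_pos: [0.4596, 0.2496, 0.0968]
ee_rot: [-3.141, -0.002, 0.096]
wrist_force: [-0.5, 0.3, -0.1]
width: 0.0163
finger_force: 30.0
[0.4596 0.2496 0.0968] [-3.1411e+00 -1.9000e-03  9.5800e-02] 0.016327651580140486 [ 0.389  0.092  1.635 -0.     1.413  1.864]
case ([0.4578, 0.2752, 0.0991], 3919, 0.001)
wall -1 1031 -0.061612312343982394
wall 1 1185 0.06160798433472935
cap in case [ 0.05475147 -0.02544182] [[13.6, 21.2], 5.4]
barrel y 8354 -0.02396603841005658 -0.023571048457027635
barrel y 8946 -0.02400382811197948 -0.02315672050380764
tcp in case [-0.00029599 -0.0253661 ]
```

View pics/wrist6.png

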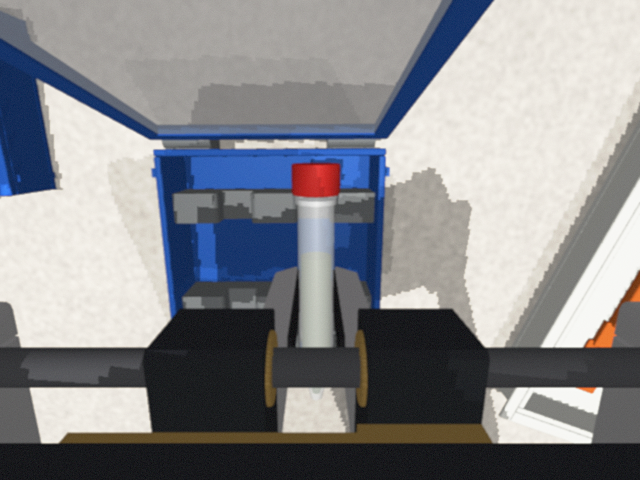

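```bash
python3 -m handwheel '[[[0,0,0.002],[-0.04,0.024,-0.3],1],[[0,0,0],[0,0,-0.3],1],[[0,0,0],[0,0,0],1],[[0,0,0],[0,0,0],1]]'
python3 -m handwheel '[[[0,0,0],[0,0,-0.15],1],[[0,0,0],[0,0,-0.15],1],[[0,0,0],[0,0,0],1],[[0,0,0],[0,0,0],1]]'
python3 wr.py wrist7; python3 chk.py -.024
```

```text
time: 13.6
tool_pos: [0.4575, 0.2513, 0.067]
ee_rot: [-3.141, -0.002, 0.1]
wrist_force: [0.5, 0.1, 0.7]
width: 0.016
finger_force: 30.0
time: 14.0
tool_pos: [0.4565, 0.2509, 0.0502]
ee_rot: [3.141, 0.001, 0.1]
wrist_force: [0.3, -0.2, -0.0]
width: 0.0162
finger_force: 30.0
[0.4565 0.2509 0.0502] [3.1413e+00 7.0000e-04 9.9600e-02] 0.016186050003554508 [ 0.394  0.132  1.69  -0.     1.32   1.865]
case ([0.458, 0.2749, 0.1032], 7250, 0.0011)
wall -1 1476 -0.061404294035238116
wall 1 2164 0.06175079457333375
cap in case [ 0.05147082 -0.02332647] [[13.7, 20.8], 5.4]
barrel y 10802 -0.023984079022112383 -0.023799333916916767
barrel y 6328 -0.02399354224520464 -0.02425079985266626
tcp in case [-0.00378952 -0.02363191]
```

```bash
python3 -m handwheel '[[[0,0,0],[0.02,-0.005,-0.09],1],[[0,0,0],[0,0,-0.1],1],[[0,0,0],[0,0,0],1],[[0,0,0],[0,0,0],1]]'
python3 -m handwheel '[[[0,0,0],[0,0,0],0.66],[[0,0,0],[0,0,0],0.66],[[0,0,0],[0,0,0],0.66],[[0,0,0],[0,0,0],0.66],[[0,0,0],[0,0,0],0.66]]'
python3 -m handwheel '[[[0,0,0],[0,0,0.4],0.66],[[0,0,0],[0,0,0.8],0.66],[[0,0,0],[0,0,0.9],0.66],[[0,0,0],[0,0,0.9],0.66],[[0,0,0],[0,0,0],0.66]]'
python3 wr.py wrist8; python3 - <<'E'
from h import *
snap('side');snap('scene')
for n in('wrist','side','scene'):
    im,W,hsv=load(n); z=W[...,2]
    lo,hi=COL['red']; m=(cv2.inRange(hsv,lo,hi)>0)&near(W,.51,.255,.05)
    if m.sum()>10: print(n,'cap',W[m].mean(0).round(4),rect(W[m]),W[m].max(0))
E
```

```text
time: 14.45
tool_pos: [0.4575, 0.2507, 0.0407]
ee_rot: [3.141, 0.001, 0.1]
wrist_force: [-0.0, 0.3, -0.0]
width: 0.0161
finger_force: 30.0
time: 14.95
tool_pos: [0.4578, 0.2508, 0.0411]
ee_rot: [3.142, -0.0, 0.1]
wrist_force: [-0.1, -0.2, 0.5]
width: 0.0322
finger_force: 0.0
time: 15.45
tool_pos: [0.4613, 0.2523, 0.1994]
ee_rot: [-3.137, -0.015, 0.1]
wrist_force: [1.1, -0.6, 0.5]
width: 0.0322
finger_force: 0.0
[0.4613 0.2523 0.1994] [-3.1372 -0.0148  0.0996] 0.03224410192936759 [ 0.393  0.03   1.492 -0.     1.604  1.864]
wrist cap [0.5126 0.2566 0.0359] [[512.5, 256.6], [11.2, 17.5], 5.3] [0.51871898 0.26578208 0.04024332]
scene cap [0.5128 0.2526 0.0343] [[512.6, 253.5], [10.0, 19.8], 16.0] [0.51831223 0.26296205 0.03758758]
```

```bash
python3 -m handwheel '[[[0,0,-0.079],[0.066,-0.955,0.1],0.63],[[0,0,-0.079],[0.066,-0.955,0],0.63],[[0,0,-0.079],[0.066,-0.955,0],0.63],[[0,0,-0.078],[0.066,-0.955,0],0.63],[[0,0,0],[0.066,-0.955,0],0.63]]'
python3 -m handwheel '[[[0,0,0],[0.066,-0.955,0],0.63],[[0,0,0],[0.066,-0.955,0],0.63],[[0,0,0],[0.066,-0.955,0],0.63],[[0,0,0],[0.066,-0.955,0],0.63],[[0,0,0],[0.066,-0.955,0],0.63]]'
python3 -m handwheel '[[[0,0,0],[0.066,-0.955,0],0.63],[[0,0,0],[0.066,-0.955,0],0.63],[[0,0,0],[0,0,0],0.63],[[0,0,0],[0,0,0],0.63]]'
python3 wr.py wrist9; python3 - <<'E'
from h import *
im,W,hsv=load('wrist'); z=W[...,2]
lo,hi=COL['yellow']; m=(cv2.inRange(hsv,lo,hi)>0)&(z>.0335)&(z<.04)&near(W,.5,-.32,.125)
print('tray',fitrect(W[m],.132,.173,[.5,-.32,-.39]))
lo,hi=COL['red']; m=(cv2.inRange(hsv,lo,hi)>0)&near(W,.549,-.342,.03); print(rect(W[m]),W[m].mean(0))
E
```

```text
time: 16.1
tool_pos: [0.4727, 0.0104, 0.1933]
ee_rot: [3.14, 0.004, -0.397]
wrist_force: [-0.0, 0.5, -0.6]
width: 0.0349
finger_force: 0.0
time: 16.6
tool_pos: [0.4894, -0.2281, 0.1931]
ee_rot: [-3.141, 0.005, -0.395]
wrist_force: [1.3, -0.2, 0.2]
width: 0.0342
finger_force: 0.0
time: 17.0
tool_pos: [0.4961, -0.3224, 0.1927]
ee_rot: [-3.14, 0.006, -0.397]
wrist_force: [0.6, 0.2, 0.4]
width: 0.0346
finger_force: 0.0
[ 0.4961 -0.3224  0.1927] [-3.1395  0.0056 -0.3973] 0.03456005168835033 [-0.672  0.194  1.325  0.     1.628  1.296]
tray ([0.5007, -0.3202, -0.3949], 3662, 0.0013)
[[549.0, -340.6], [17.7, 12.3], 67.4] [ 0.5490839  -0.34074009  0.03614052]
```

```bash
python3 -m handwheel '[[[0,0,0.001],[0.05,0.03,-0.8],0.63],[[0,0,0],[0,0,-0.9],0.63],[[0,0,0],[0,0,-0.8],0.63],[[0,0,0],[0,0,-0.2],0.63],[[0,0,0],[0,0,0],0.63]]'
python3 -m handwheel '[[[0,0,0],[0,0,0],0.63],[[0,0,0],[0,0,0],0.63]]'
```

```text
time: 17.55
tool_pos: [0.4988, -0.3184, 0.059]
ee_rot: [-3.14, 0.005, -0.392]
wrist_force: [0.0, -0.5, 0.2]
width: 0.0343
finger_force: 0.0
time: 17.75
tool_pos: [0.5015, -0.3216, 0.0643]
ee_rot: [3.14, -0.005, -0.393]
wrist_force: [0.7, 0.5, 0.1]
width: 0.0348
finger_force: 0.0
```

```bash
python3 -m handwheel '[[[0,0,0],[-0.01,0.015,-0.25],0.63],[[0,0,0],[0,0,-0.25],0.63],[[0,0,0],[0,0,0],0.63],[[0,0,0],[0,0,0],0.63]]'
python3 -m handwheel '[[[0,0,0],[0,0,0],1],[[0,0,0],[0,0,0],1],[[0,0,0],[0,0,0],1],[[0,0,0],[0,0,0],1],[[0,0,0],[0,0,0],1]]'
python3 -m handwheel '[[[0,0,0],[0,0,0.4],1],[[0,0,0],[0,0,0.8],1],[[0,0,0],[0,0,0.9],1],[[0,0,0],[0,0,0.9],1],[[0,0,0],[0,0,0.8],1]]'
```

```text
time: 18.15
tool_pos: [0.4987, -0.3196, 0.035]
ee_rot: [-3.141, 0.002, -0.394]
wrist_force: [0.2, -0.2, -0.3]
width: 0.0347
finger_force: 0.0
time: 18.65
tool_pos: [0.4995, -0.3202, 0.0364]
ee_rot: [3.141, -0.001, -0.394]
wrist_force: [0.8, -0.1, 0.6]
width: 0.0161
finger_force: 30.0
time: 19.15
tool_pos: [0.4993, -0.3199, 0.2285]
ee_rot: [3.141, -0.001, -0.394]
wrist_force: [0.8, 0.3, -1.2]
width: 0.0161
finger_force: 30.0
```

```bash
python3 -m handwheel '[[[0,0,0.0786],[-0.064,0.884,0.1],1],[[0,0,0.0786],[-0.064,0.884,0],1],[[0,0,0.0786],[-0.064,0.884,0],1],[[0,0,0.0786],[-0.064,0.884,0],1],[[0,0,0],[-0.064,0.884,0],1]]'
python3 -m handwheel '[[[0,0,0],[-0.064,0.884,0],1],[[0,0,0],[-0.064,0.884,0],1],[[0,0,0],[-0.064,0.884,0],1],[[0,0,0],[-0.064,0.884,0],1],[[0,0,0],[-0.064,0.884,0],1]]'
python3 -m handwheel '[[[0,0,0],[-0.064,0.884,0],1],[[0,0,0],[-0.064,0.884,0],1],[[0,0,0],[-0.064,0.884,0],1],[[0,0,0],[-0.064,0.884,0],1],[[0,0,0],[0,0,0],1]]'
python3 -m handwheel '[[[0,0,0],[0,0,0],1],[[0,0,0],[0,0,0],1]]'
```

```text
time: 19.65
tool_pos: [0.4828, -0.0973, 0.231]
ee_rot: [-3.142, -0.0, 0.102]
wrist_force: [-0.1, -0.6, 0.1]
width: 0.0161
finger_force: 30.0
time: 20.15
tool_pos: [0.4667, 0.1237, 0.2311]
ee_rot: [3.142, -0.0, 0.1]
wrist_force: [0.0, -0.1, 0.3]
width: 0.0161
finger_force: 30.0
time: 20.65
tool_pos: [0.453, 0.3033, 0.2303]
ee_rot: [-3.14, 0.001, 0.107]
wrist_force: [0.0, -0.3, -0.3]
width: 0.016
finger_force: 30.0
time: 20.85
tool_pos: [0.4546, 0.2978, 0.2309]
ee_rot: [3.141, 0.0, 0.099]
wrist_force: [-0.0, -0.1, -0.2]
width: 0.0158
finger_force: 30.0
```

Lowering to just above the rim, then checking against the case.

```bash
python3 -m handwheel '[[[0,0,0],[0,0.02,-0.5],1],[[0,0,0],[0,0,-0.8],1],[[0,0,0],[0,0,-0.7],1],[[0,0,0],[0,0,-0.5],1],[[0,0,0],[0,0,-0.2],1]]'
python3 -m handwheel '[[[0,0,0],[0,0,0],1],[[0,0,0],[0,0,0],1]]'
python3 wr.py wrist10; python3 chk.py .024
```

```text
time: 21.35
tool_pos: [0.4532, 0.2972, 0.0929]
ee_rot: [3.139, 0.005, 0.098]
wrist_force: [0.4, 0.4, -0.0]
width: 0.016
finger_force: 30.0
time: 21.55
tool_pos: [0.4556, 0.2996, 0.0976]
ee_rot: [-3.141, -0.002, 0.099]
wrist_force: [0.0, 0.6, 1.3]
width: 0.0163
finger_force: 30.0
[0.4556 0.2996 0.0976] [-3.1408e+00 -2.4000e-03  9.9000e-02] 0.0163316547215242 [ 0.478  0.139  1.581 -0.     1.419  1.95 ]
case ([0.4577, 0.2757, 0.1006], 3894, 0.0011)
wall -1 1183 -0.061600524403689565
wall 1 935 0.06158596799358987
cap in case [0.05429177 0.02406915] [[13.6, 21.4], 5.2]
barrel y 3762 0.02407390337771719 0.02450639932464875
barrel y 13547 0.02400138399374943 0.024067199256764062
tcp in case [0.00064316 0.02430562]
```

```bash
python3 -m handwheel '[[[0,0,0],[-0.02,0,-0.3],1],[[0,0,0],[0,0,-0.3],1],[[0,0,0],[0,0,0],1],[[0,0,0],[0,0,0],1]]'
python3 -m handwheel '[[[0,0,0],[0,0,-0.2],1],[[0,0,0],[0,0,-0.18],1],[[0,0,0],[0,0,0],1],[[0,0,0],[0,0,0],1]]'
python3 wr.py wrist11; python3 chk.py .024
```

```text
time: 22.0
tool_pos: [0.4535, 0.2998, 0.0661]
ee_rot: [3.141, 0.0, 0.1]
wrist_force: [-0.2, -0.0, -0.3]
width: 0.0164
finger_force: 30.0
time: 22.4
tool_pos: [0.4532, 0.2997, 0.0465]
ee_rot: [3.141, 0.001, 0.1]
wrist_force: [-0.9, 0.5, 0.0]
width: 0.016
finger_force: 30.0
[0.4532 0.2997 0.0465] [3.1411e+00 1.0000e-03 1.0020e-01] 0.016007162361122082 [ 0.48   0.183  1.639 -0.     1.32   1.95 ]
case ([0.4579, 0.276, 0.0942], 7728, 0.0011)
wall -1 2386 -0.06174374216820533
wall 1 1420 0.06138832015369996
cap in case [0.05196381 0.00141853] [[13.7, 67.9], 6.7]
barrel y 9768 0.02403267978524024 0.024231924815304944
barrel y 7469 0.024028690722366235 0.023662498672693336
tcp in case [-0.00215177  0.02409586]
```

```bash
python3 -m handwheel '[[[0,0,0],[0.02,0,-0.07],1],[[0,0,0],[0,0,-0.08],1],[[0,0,0],[0,0,0],1],[[0,0,0],[0,0,0],1]]'
python3 -m handwheel '[[[0,0,0],[0,0,0],0.66],[[0,0,0],[0,0,0],0.66],[[0,0,0],[0,0,0],0.66],[[0,0,0],[0,0,0],0.66],[[0,0,0],[0,0,0],0.66]]'
python3 -m handwheel '[[[0,0,0],[0,0,0.4],0.66],[[0,0,0],[0,0,0.8],0.66],[[0,0,0],[0,0,0.9],0.66],[[0,0,0],[0,0,0.9],0.66],[[0,0,0],[0,0,0.9],0.66]]'
python3 -m handwheel '[[[0,0,0],[-0.2,0,0.9],0.66],[[0,0,0],[-0.2,0,0.7],0.66],[[0,0,0],[0,0,0],0.66],[[0,0,0],[0,0,0],0.66]]'
python3 wr.py wrist12; python3 - <<'E'
from h import *
im,W,hsv=load('wrist'); z=W[...,2]
lo,hi=COL['red']; m=(cv2.inRange(hsv,lo,hi)>0)&near(W,.51,.28,.06)
for s in(0,1):
    k=m&((W[...,1]>.279)==s); print('cap',rect(W[k]),np.percentile(W[k][:,2],[50,98]))
m=(hsv[...,1]<90)&near(W,.458,.275,.09)&(z>.04)&(abs((W[...,0]-.458))<.06); print('above rim px',m.sum(),rect(W[m]) if m.sum()>3 else '')
E
```

```text
time: 22.85
tool_pos: [0.4544, 0.2997, 0.0393]
ee_rot: [3.141, 0.0, 0.1]
wrist_force: [0.1, -0.4, -1.0]
width: 0.016
finger_force: 30.0
time: 23.35
tool_pos: [0.4546, 0.2998, 0.0396]
ee_rot: [3.142, -0.0, 0.1]
wrist_force: [0.4, -0.3, 0.2]
width: 0.0317
finger_force: 0.0
time: 23.85
tool_pos: [0.4542, 0.2997, 0.2363]
ee_rot: [3.142, -0.0, 0.1]
wrist_force: [-0.3, -0.3, 0.4]
width: 0.0318
finger_force: 0.0
time: 24.25
tool_pos: [0.4347, 0.3, 0.3153]
ee_rot: [-3.141, -0.002, 0.1]
wrist_force: [0.6, -0.7, -0.9]
width: 0.032
finger_force: 0.0
[0.4347 0.3    0.3153] [-3.1408e+00 -2.2000e-03  1.0050e-01] 0.03199189210667767 [ 0.497  0.036  1.258 -0.     1.845  1.967]
cap [[512.3, 257.3], [10.1, 16.5], 5.7] [0.03679757 0.03860302]
cap [[507.5, 305.5], [10.1, 16.2], 5.7] [0.03636259 0.03894568]
above rim px 75789 [[457.8, 285.1], [115.4, 159.7], 1.7]
```

View pics/wrist12.png

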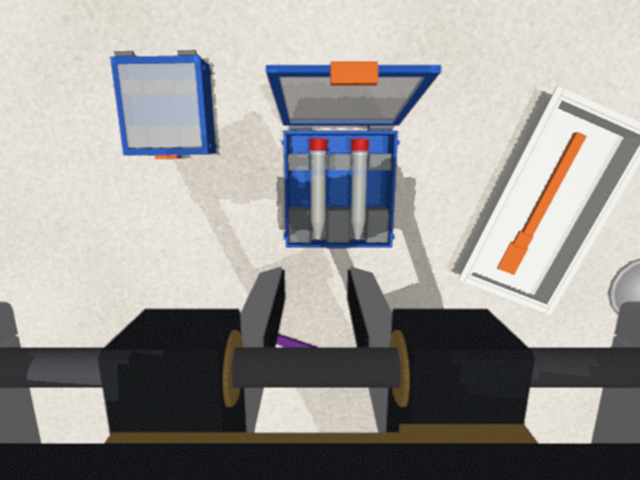

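Both tubes lie in their slots, with the caps at (318,145) and (360,145) next to the hinge. The scraper lies flat in the tub. I'll go behind the lid with the gripper closed.

```bash
python3 -m handwheel '[[[0,0,0],[0.78,-0.06,0],1],[[0,0,0],[0.78,-0.06,0],1],[[0,0,0],[0.78,-0.06,0],1],[[0,0,0],[0.78,-0.06,0],1],[[0,0,0],[0,0,0],1]]'
python3 -m handwheel '[[[0,0,0],[0,0,-0.5],1],[[0,0,0],[0,0,-0.8],1],[[0,0,0],[0,0,-0.8],1],[[0,0,0],[0,0,-0.6],1],[[0,0,0],[0,0,0],1]]'
python3 -m handwheel '[[[0,0,0],[0,0,0],1],[[0,0,0],[0,0,0],1]]'
```

```text
time: 24.8
tool_pos: [0.5939, 0.286, 0.3062]
ee_rot: [3.138, 0.01, 0.096]
wrist_force: [-1.0, -0.2, -0.4]
width: 0.0006
finger_force: 0.0
time: 25.3
tool_pos: [0.5859, 0.2864, 0.1709]
ee_rot: [3.137, 0.016, 0.101]
wrist_force: [-1.3, 0.0, -0.9]
width: 0.0007
finger_force: 0.0
time: 25.5
tool_pos: [0.5912, 0.2883, 0.182]
ee_rot: [-3.141, -0.004, 0.1]
wrist_force: [0.4, -0.8, -0.2]
width: 0.0006
finger_force: 0.0
```

```bash
python3 -m handwheel '[[[0,0,0],[-0.19,-0.019,-0.012],1],[[0,0,0],[-0.19,-0.019,-0.012],1],[[0,0,0],[-0.19,-0.019,-0.012],1],[[0,0,0],[-0.19,-0.019,-0.012],1],[[0,0,0],[-0.19,-0.019,-0.012],1]]'
python3 -m handwheel '[[[0,0,0],[-0.114,-0.0115,-0.01],1],[[0,0,0],[-0.114,-0.0115,-0.01],1],[[0,0,0],[-0.114,-0.0115,-0.01],1],[[0,0,0],[-0.114,-0.0115,-0.01],1],[[0,0,0],[-0.114,-0.0115,-0.01],1]]'
python3 - <<'E'
from h import *
o=robot.get_obs(); q=o['tool_pos']-[.458,.275,0]; print('case xz',q[0]*.995+q[1]*.0998,-q[0]*.0998+q[1]*.995,q[2])
snap('side','side13')
im,W,hsv=load('side'); lo,hi=COL['orange']; m=(cv2.inRange(hsv,lo,hi)>0)&near(W,.5,.28,.1); print(rect(W[m]),W[m].mean(0)-[.458,.275,0])
E
```

```text
time: 26.0
tool_pos: [0.5423, 0.2831, 0.1772]
ee_rot: [-3.141, -0.001, 0.1]
wrist_force: [1.6, 0.1, 0.7]
width: 0.0004
finger_force: 0.9
time: 26.5
tool_pos: [0.514, 0.2801, 0.1734]
ee_rot: [3.141, 0.001, 0.1]
wrist_force: [2.3, 0.1, -1.1]
width: 0.0001
finger_force: 0.9
case xz 0.05624936687159112 -0.000493598547569472 0.17343949058537278
[[0.0, 0.0], [0.0, 0.0], 0.0] [nan nan nan]<stdin>:4: RuntimeWarning: Mean of empty slice.
  ret = um.true_divide(
```

```bash
python3 -m handwheel '[[[0,0,0],[-0.104,-0.0104,-0.024],1],[[0,0,0],[-0.104,-0.0104,-0.024],1],[[0,0,0],[-0.104,-0.0104,-0.024],1],[[0,0,0],[-0.104,-0.0104,-0.024],1],[[0,0,0],[-0.104,-0.0104,-0.024],1]]'
python3 -m handwheel '[[[0,0,0],[-0.095,-0.0095,-0.065],1],[[0,0,0],[-0.095,-0.0095,-0.065],1],[[0,0,0],[-0.095,-0.0095,-0.065],1],[[0,0,0],[-0.095,-0.0095,-0.065],1],[[0,0,0],[-0.095,-0.0095,-0.065],1]]'
python3 -m handwheel '[[[0,0,0],[-0.075,-0.0075,-0.087],1],[[0,0,0],[-0.075,-0.0075,-0.087],1],[[0,0,0],[-0.075,-0.0075,-0.087],1],[[0,0,0],[-0.075,-0.0075,-0.087],1],[[0,0,0],[-0.075,-0.0075,-0.087],1]]'
python3 - <<'E'
from h import *
o=robot.get_obs(); q=o['tool_pos']-[.458,.275,0]; print('case xz',q[0]*.995+q[1]*.0998,-q[0]*.0998+q[1]*.995,q[2])
E
```

```text
time: 27.05
tool_pos: [0.4881, 0.2775, 0.1679]
ee_rot: [3.141, 0.0, 0.1]
wrist_force: [2.1, -0.9, -0.7]
width: 0.0006
finger_force: 0.7
time: 27.55
tool_pos: [0.4644, 0.2752, 0.1514]
ee_rot: [3.142, -0.0, 0.1]
wrist_force: [2.3, 0.2, 0.1]
width: 0.0008
finger_force: 0.7
time: 28.05
tool_pos: [0.4459, 0.2733, 0.1295]
ee_rot: [3.141, -0.001, 0.1]
wrist_force: [1.6, -0.3, 1.1]
width: 0.0005
finger_force: 0.6
case xz -0.012177760631453885 -0.0004811418792070607 0.12952379743788672
```

```bash
python3 -m handwheel '[[[0,0,0],[-0.05,-0.005,-0.105],1],[[0,0,0],[-0.05,-0.005,-0.105],1],[[0,0,0],[-0.05,-0.005,-0.105],1],[[0,0,0],[-0.05,-0.005,-0.105],1],[[0,0,0],[-0.05,-0.005,-0.105],1]]'
python3 -m handwheel '[[[0,0,0],[-0.018,-0.002,-0.075],1],[[0,0,0],[-0.018,-0.002,-0.075],1],[[0,0,0],[-0.018,-0.002,-0.075],1],[[0,0,0],[-0.018,-0.002,-0.075],1],[[0,0,0],[-0.018,-0.002,-0.07],1]]'
python3 -m handwheel '[[[0,0,0],[0,0,-0.05],1],[[0,0,0],[0,0,-0.04],1],[[0,0,0],[0,0,-0.03],1],[[0,0,0],[0,0,-0.02],1],[[0,0,0],[0,0,-0.02],1]]'
python3 -m handwheel '[[[0,0,0],[0,0,-0.02],1],[[0,0,0],[0,0,0],1]]'
```

```text
time: 28.55
tool_pos: [0.4335, 0.2721, 0.1033]
ee_rot: [3.142, -0.001, 0.1]
wrist_force: [0.6, 0.2, 0.6]
width: 0.0006
finger_force: 0.6
time: 29.05
tool_pos: [0.4292, 0.2716, 0.085]
ee_rot: [3.142, -0.001, 0.1]
wrist_force: [0.2, 0.6, -0.3]
width: 0.0002
finger_force: 0.5
time: 29.55
tool_pos: [0.4288, 0.2715, 0.0771]
ee_rot: [3.141, 0.001, 0.1]
wrist_force: [-0.4, -0.6, 0.4]
width: 0.0003
finger_force: 0.5
time: 29.75
tool_pos: [0.429, 0.2715, 0.0761]
ee_rot: [3.141, 0.0, 0.1]
wrist_force: [-0.2, -0.9, 0.4]
width: 0.0005
finger_force: 0.0
```

```bash
python3 -m handwheel '[[[0,0,0],[0,0,-0.02],1],[[0,0,0],[0,0,-0.02],1],[[0,0,0],[0,0,0],1]]'
python3 -m handwheel '[[[0,0,0],[0,0,-0.02],1],[[0,0,0],[0,0,0],1]]'
```

```text
time: 30.05
tool_pos: [0.4291, 0.2716, 0.0741]
ee_rot: [3.141, -0.0, 0.1]
wrist_force: [-0.2, -0.2, 0.3]
width: 0.0002
finger_force: 0.1
time: 30.25
tool_pos: [0.4291, 0.2716, 0.0733]
ee_rot: [3.141, -0.0, 0.1]
wrist_force: [-1.0, -0.2, 2.0]
width: 0.0003
finger_force: 0.5
```

```bash
python3 -m handwheel '[[[0,0,0],[0,0,-0.02],1],[[0,0,0],[0,0,0],1]]'
python3 -m handwheel '[[[0,0,0],[0,0,-0.02],1],[[0,0,0],[0,0,0],1]]'
python3 -m handwheel '[[[0,0,0],[0,0,-0.02],1],[[0,0,0],[0,0,0],1]]'
```

```text
time: 30.45
tool_pos: [0.4291, 0.2716, 0.0732]
ee_rot: [3.141, -0.0, 0.1]
wrist_force: [-2.1, -0.8, 5.3]
width: 0.0005
finger_force: 2.7
time: 30.65
tool_pos: [0.4291, 0.2716, 0.0731]
ee_rot: [3.142, -0.001, 0.1]
wrist_force: [-3.5, -1.1, 8.5]
width: 0.0007
finger_force: 4.7
time: 30.85
tool_pos: [0.4292, 0.2716, 0.0731]
ee_rot: [3.142, -0.001, 0.1]
wrist_force: [-4.9, -3.1, 13.5]
width: 0.0008
finger_force: 6.7
```

Force climbs while the height stays fixed, so the lid is against its stop. I'll lift off and check.

```bash
python3 -m handwheel '[[[0,0,0],[0,0,0.2],1],[[0,0,0],[0,0,0.5],1],[[0,0,0],[0,0,0.9],1],[[0,0,0],[0,0,0.9],1],[[0,0,0],[0,0,0.9],1]]'
python3 -m handwheel '[[[0,0,0],[-0.3,-0.5,0.6],1],[[0,0,0],[-0.3,-0.6,0.3],1],[[0,0,0],[-0.2,-0.4,0],1],[[0,0,0],[0,0,0],1],[[0,0,0],[0,0,0],1]]'
python3 wr.py wrist14; python3 - <<'E'
from h import *
snap('side');im2=snap('scene')[0]
im=pickle.load(open('wrist.pkl','rb'))[0]
for n in('wrist','side','scene'):
    im,W,hsv=load(n); z=W[...,2]
    lo,hi=COL['blue']; m=(cv2.inRange(hsv,lo,hi)>0)&near(W,.458,.275,.095)&(z>.03)
    q=(W[m][:,:2]-[.458,.275])@np.array([.995,.0998])
    for a,b in((-.075,-.06),(-.02,.02),(.05,.07)):
        k=(q>a)&(q<b); print(n,a,k.sum(),np.percentile(W[m][k][:,2],[50,90,98]).round(4) if k.any() else '')
    for c,(x,y) in dict(blue=(.569,-.297),).items():
        mm=(cv2.inRange(hsv,lo,hi)>0)&near(W,x,y,.025); print('bluecap',mm.sum(),W[mm].mean(0).round(3) if mm.any() else '')
w=pickle.load(open('wrist.pkl','rb'))[0]
cv2.imwrite('pics/final.png',np.hstack([cv2.resize(w,(400,300)),cv2.resize(im2,(400,300))])[:,:,::-1])
E
```

```text
time: 31.35
tool_pos: [0.4289, 0.2715, 0.2417]
ee_rot: [3.141, -0.0, 0.1]
wrist_force: [0.9, 0.7, -0.0]
width: 0.0004
finger_force: 0.0
time: 31.85
tool_pos: [0.3891, 0.1967, 0.2852]
ee_rot: [-3.141, -0.001, 0.1]
wrist_force: [0.5, -0.5, -0.4]
width: 0.0003
finger_force: 0.0
[0.3891 0.1967 0.2852] [-3.141e+00 -7.000e-04  9.960e-02] 0.0002869710974376063 [ 0.338 -0.174  1.514  0.     1.8    1.809]
wrist -0.075 824 [0.0509 0.0518 0.0524]
wrist -0.02 616 [0.0509 0.0519 0.0524]
wrist 0.05 1528 [0.0509 0.052  0.0526]
bluecap 0 
side -0.075 145 [0.045  0.0501 0.0512]
side -0.02 106 [0.0437 0.0491 0.0509]
side 0.05 90 [0.048  0.05   0.0517]
bluecap 46 [ 0.568 -0.301  0.033]
scene -0.075 44 [0.0481 0.0507 0.0518]
scene -0.02 77 [0.0487 0.0509 0.0523]
scene 0.05 177 [0.0485 0.0507 0.0521]
bluecap 70 [ 0.57  -0.296  0.034]
```

View pics/final.png

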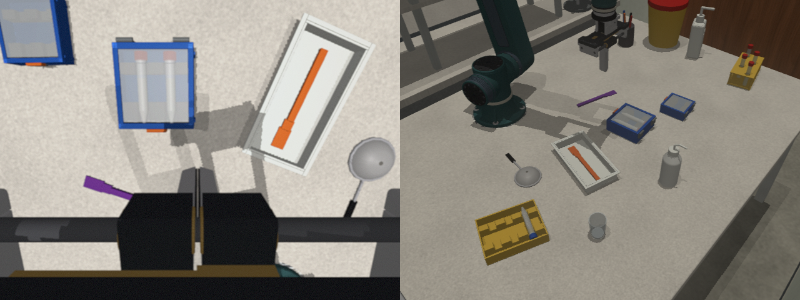

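The picture shows the lid shut and level over both tubes at about (155,85), its top 51 mm up along its whole length. The scraper lies in the tub at about (300,100). The blue-capped tube is still in its pocket, and the sieve, beaker and bottle stand where they were.

```bash
python3 -c "
from bench import robot
print(robot.close_job())"
```

```text
the job is handed in; nothing more can be done
None
```

The case is packed and handed in at about 32 s: the scraper lies flat in the tub, both red-capped tubes are seated caps to the hinge, and the lid is shut; the blue-capped tube, bottle, beaker and sieve were left alone.

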